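# Load the sanding-drum caddy and lift it level

### The arm

A 7-joint arm with a two-finger parallel gripper is mounted at the origin on the work surface. World frame = base frame: x ahead of the robot, y to its left, z up, the work surface at z = 0. Lengths are in mm, angles in rad, forces in N, time in s.
With the tool pointing down it reaches from about 425 to 875 mm from the base axis. Payload 8.4 kg.
Tool frame: the origin (TCP) lies at the very end of the fingers, on their centre line; the grasp point (between the pads) lies 19 mm behind it (robot.grip_point_offset is the distance from the TCP to the grasp point, in mm); z points along the fingers, y is the direction in which the jaws open and shut (so a half turn about z gives the same grasp; the last joint's range is limited). The gripper opens to 87 mm and grips with 3 to 60 N. Pads are 19 mm wide; open, the fingers measure 117 mm over their backs; the gripper's body (75 mm by 190 mm) begins 51 mm behind the grasp point.
Start: joints at [1.209, 0.333, 0.04, 1.465, -0.013, 1.343, -0.059], TCP at [168.839, -627.66, 222.546] pointing down, gripper open.
Joint ranges: [-2.58, 2.58], [-0.38, 2.09], [-1.3, 1.39], [0.25, 2.4], [-1.5, 4.64], [0.08, 2.09], [-2.65, 2.65]. Speed limits (rad/s): [2.22, 2.22, 2.79, 2.79, 3.14, 3.14, 3.14].

### API

Orientations are given as a unit quaternion [x, y, z, w].
In Python, from bench import robot gives the robot as it stands.
- The arm moves only by the tool step_arm, never from a script. Its argument "rows" is one flat list of numbers, 7 for each row, row after row: the closure, from -1 (fully open) to 1 (shut), then the shift along the tool's x, y, z in units of 0.025 m (1.0 is 0.025 m), then the turn, a rotation vector about the tool's x, y, z in units of 4 degrees (1.0 is 4 degrees). A call has 1 to 5 rows; each row shifts and turns the pose as measured when the row begins, along the tool's axes as they then stand; what a row does not reach is not made up. A row lasts 1/12 s, in which the tool goes at most 41.7 mm and 7.16 degrees, less where a joint would pass 70% of its speed; a pose out of reach is approached as far as the arm can. A call with a number of a shift or a turn outside -1 to 1 is refused whole. A call with a gripper value outside its range is refused whole. The fingers move at their own pace and stop on an object; "force" is the grip in N (left out, the last holds). Time passes only in rows, so rows that do not move let the fingers close. It gives the time, the measured TCP pose, the force and the opening at its end, in the units of the state.
- robot.get_obs(): the state, without advancing time (a new reading comes with each control period).
- robot.snapshot(name): name is "scene" or "top"; returns a dict with "img" (420x560x3 uint8, red, green, blue), "mtx" (3x3 intrinsics, pixels), "xyz" and "attitude" of the camera in the world. Camera axes: x right, y down, z forward; pixel columns grow to the right and rows downward; lengths in mm; the calibration is good to about 2 mm. A picture is of the moment at which its call begins. There is no depth.
- robot.job_done(): hands the job in, once; it reports no verdict.
The state is a dict: "t": time; "joint_positions": joint angles; "joint_vel": joint speeds; "tau": joint torques, N m; "ee_pos": TCP position; "tool_rot": TCP orientation; "wrist_force": force on the tool from outside, world axes, zero at the start; "moment": the same for the moment, N m; "width": finger opening in mm.
Only numpy, scipy, OpenCV 4.12 (cv2) and the standard library are available. Lean on these libraries where they do the work, as an engineer would, in place of code of your own. Each camera call takes 0.05 s, during which the arm holds its last target.

### The job

Plug the sanding drum with the square core into the empty square socket of the wooden drum caddy, pushed fully home and let go, while the caddy stays on the bench. Then take the caddy by its bar handle, lift it straight up about 12 cm clear of the bench, and finish still holding it there, steady and level, with both drums in their sockets. Do not tip the caddy, and leave the round-cored drum, the wood offcut, the screwdriver and the tin where they are.

Things in the scene. Friction and masses are not known exactly. Their poses are not given: they have to be found in the camera images.
- caddy: loose wooden caddy, about 0.4 kg: flat board 90 (x) by 240 (y) by 30 (z) mm with two square through-sockets 37 mm wide at y = -80 mm (holds a drum) and y = +80 mm (empty), and a T handle in the middle. Origin: centre of the board's underside, z up. Above a socket close the fingers along the caddy's x; along y they may meet the handle.
- handle (a point): middle of the caddy's bar handle, 105 mm above its underside; axes as the caddy's. Bar 20 mm thick (x), 80 mm long (y), 22 mm tall, on an upright 16 mm thick (x), 44 mm wide (y). Fully loaded the caddy balances near the bar's middle (masses vary a little); grip firmly (60 N or more).
- empty_socket (a point): centre of the mouth of the empty square socket, on the board's top face 30 mm above the caddy's underside; 37 mm wide, sides along the caddy's x and y, 30 mm deep (right through), 2 mm chamfer. Axes as the caddy's.
- full_socket (a point): centre of the mouth of the socket that holds the parked drum; same size. Axes as the caddy's.
- drum: loose drum to plug in, about 0.15 kg, upright: brown abrasive cylinder, diameter 56 mm, from z = 25 to 75 mm, on a pale wood core 34 mm square sticking out 25 mm below (the plug, 31 mm square in its lowest 5 mm) and 36 mm above (to grip). Origin: centre of the underside, x and y square to the core. Home, the abrasive rests on the board, origin 5 mm above the caddy's. Any quarter turn fits.
- parked_drum: an identical square-cored drum already home in the caddy's other socket; it must stay there. Origin as for the drum.
- round_drum: bystander: drum of the same outer size standing on the bench beside the other (either may be the nearer one); its core is round, 42 mm in diameter, and does not fit. Origin: centre of its underside; 111 mm tall. Leave alone.
- offcut: bystander: flat wood offcut 50 x 120 x 18 mm, at the far side of the bench. Origin: centre of its underside. Leave alone.
- screwdriver: bystander: screwdriver lying on the bench to the right of the caddy, about 0.2 m long along its x. Leave alone.
- tin: bystander: closed steel tin, 72 mm in diameter, 70 mm tall, at the left of the drums. Origin: centre of its underside. Leave alone.
Not all that is in view belongs to the job. Leave any purple look-alike of the parked_drum alone. What is shaped like the drum but red is not meant.

How it is judged (in metres and radians):
On the way, in this order (a step that is already met when the one before it is completed fails the run):
1. the square-cored drum is fully home in the empty socket and let go, the caddy still on the bench (z of drum in the frame of caddy between 0.001 and 0.009 m and horizontal distance between drum and empty_socket below 0.008 m and angle between the z axis of drum and the z axis of caddy, either way round below 0.1 rad and contact force between drum and the fingers below 0.2 N and height (world z) of caddy below 0.006 m and angle between caddy's own z axis and vertical below 0.05 rad), for 0.2 s.
2. the caddy hangs from the handle, level and clear of the bench (height (world z) of caddy above 0.08 m and angle between caddy's own z axis and vertical below 0.12 rad and distance between the grasp point and handle below 0.05 m and contact force between caddy and the fingers above 1 N), for 0.3 s.
At the end, for the whole second after the job is handed in: Robot still holds the caddy by its bar (grasp within 50 mm of its middle), underside over 80 mm above the bench, tilt under 0.12 rad, still (0.03 m/s, 0.15 rad/s), on nothing else; both square-cored drums home (4 mm in height, 8 mm sideways, 0.10 rad) (all of step 2 and z of drum in the frame of caddy between 0.001 and 0.009 m and horizontal distance between drum and empty_socket below 0.008 m and angle between the z axis of each of drum, parked_drum and the z axis of caddy, either way round below 0.1 rad and z of parked_drum in the frame of caddy between 0.001 and 0.009 m and horizontal distance between parked_drum and full_socket below 0.008 m and linear speed of caddy below 0.03 m/s and angular speed of caddy below 0.15 rad/s and contact force between caddy and round_drum below 0.2 N and contact force between caddy and tin below 0.2 N); the arm keeps its last pose, push and grip.
It fails at once if the caddy is tipped by more than 0.35 rad (angle between caddy's own z axis and vertical above 0.35 rad).
It fails at once if the round-cored drum, offcut, screwdriver or tin is moved by more than 30 mm (distance of any of round_drum, offcut, screwdriver, tin from where it was at the start of the episode above 0.03 m).
It also fails if it takes over 64 s, if anything falls off the work surface, if the arm or the gripper's body presses on something with over 40 N, if the wrist force passes 120 N, or if a joint passes its speed limit or range.

## Working session

There is one attempt and no reset: what is moved stays moved. The work goes in short steps, Python scripts to look and compute and a tool call to move; the robot and the scene stay as the last step left them, time stands still between calls to the robot, and variables do not carry over. Pictures are saved under pics/ and viewed, and the job is handed in when it is done.

Besides the shell and the picture viewer there is one more tool, called after "Call:" as name(argument=value, ...) on one line, values as JSON. step_arm: Moves the arm, as the interface text tells. Its arguments: {"type":"object","properties":{"rows":{"type":"array"},"force":{"type":"number"}},"required":["rows"]}

```bash
mkdir -p pics; ls; python3 - <<'E'
from bench import robot
import cv2
print(robot.get_obs())
for n in("scene","top"):
    s=robot.snapshot(n); cv2.imwrite(f"pics/{n}0.png",s["img"][:,:,::-1]); print(n,s["mtx"],s["xyz"],s["attitude"])
E
```

```text
pics
{'t': 0.0, 'joint_positions': array([ 1.20878943,  0.33389949,  0.03987207,  1.4662763 , -0.01335727,
        1.34327959, -0.05849846]), 'joint_vel': array([ 5.42464534e-05, -9.76873682e-04, -5.36385227e-04, -2.40447856e-03,
       -1.02726864e-03, -8.63378755e-05, -1.80539304e-03]), 'tau': array([ 1.72071495e-04, -6.56354141e+01,  1.33554384e+00, -4.03806853e+01,
       -5.98019944e-02,  4.48497443e-02,  1.39536069e-04]), 'ee_pos': array([ 168.70194428, -627.24497679,  221.66417382]), 'tool_rot': array([ 9.91378958e-01,  1.31023370e-01, -1.78179045e-04, -7.78719357e-04]), 'wrist_force': array([ 0.85838276, -0.35243357,  0.30936488]), 'moment': array([-0.00567452,  0.01326026,  0.0355817 ]), 'width': 86.78254266625123}
scene [[494.61519397   0.         278.51982623]
 [  0.         494.61519397 210.10945906]
 [  0.           0.           1.        ]] [1228.32371198  680.23491417 1216.26081092] [ 0.34312219  0.87625765 -0.31507339 -0.12316026]
top [[418.33438265   0.         283.45444153]
 [  0.         418.33438265 217.65270423]
 [  0.           0.           1.        ]] [ 4.53005813e+02 -1.11106758e+00  1.33423442e+03] [-0.69796267  0.71463116 -0.0341339   0.03138934]
```

View pics/scene0.png

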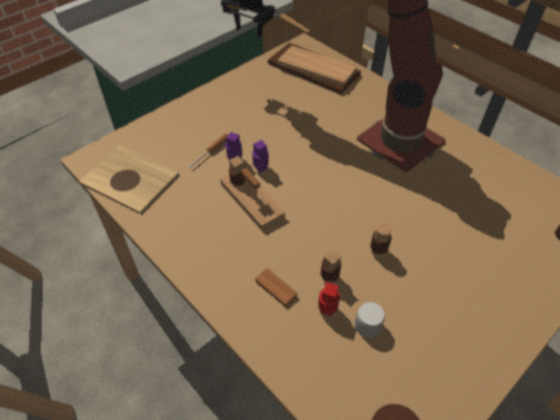

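View pics/top0.png

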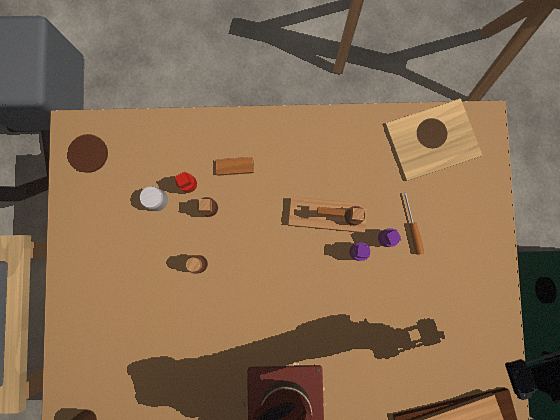

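Scene view: caddy at about (252,195) with its parked drum at (236,172), drums at (331,266) and (381,239), red look-alike (329,299), purple ones (233,146) and (261,155), tin (370,318). In the top view the plug candidates are (207,207), which looks square; (194,264), which looks round; and the red one at (186,182). I'll enlarge to confirm.

```bash
python3 - <<'E'
import cv2,numpy as np
a=cv2.imread("pics/top0.png");b=cv2.imread("pics/scene0.png")
r=lambda im,x,y,w,h,s:cv2.resize(im[y:y+h,x:x+w],None,fx=s,fy=s,interpolation=cv2.INTER_CUBIC)
A=r(a,130,165,100,115,4); B=r(b,300,215,100,115,4)
C=r(a,275,185,150,85,5)
cv2.imwrite("pics/c1.png",np.hstack([A,B]));cv2.imwrite("pics/c2.png",C)
E
```

```text
(no output)
```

View pics/c1.png

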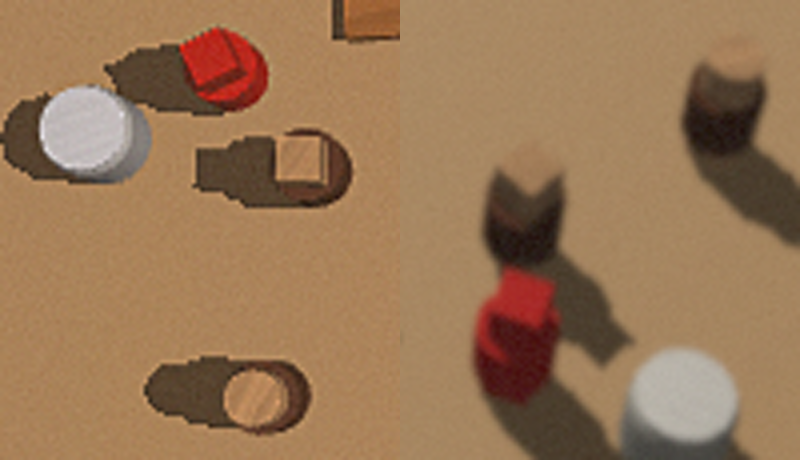

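View pics/c2.png

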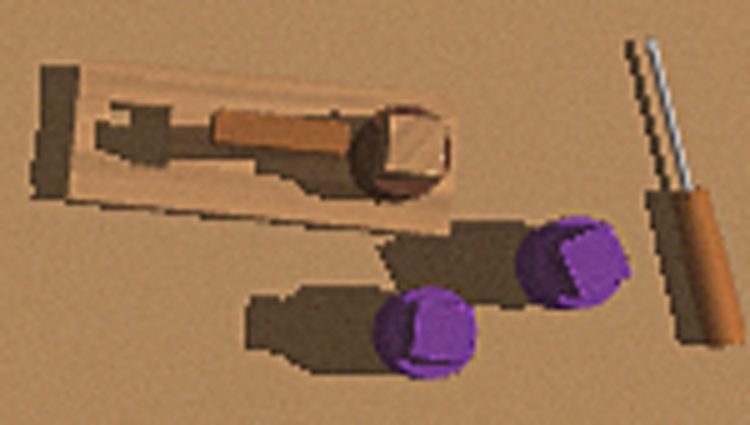

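The left crop shows the plug drum clearly: square pale core at top-image (205,205). The round core is at (193,264) and the red look-alike at (186,182). The caddy's empty socket is to the left, at about (302,211), shaded by the handle. The parked drum is at (358,214). Next I measure by mask.

```bash
cat > h.py <<'E'
import numpy as np,cv2
from scipy.spatial.transform import Rotation as R
def ray(s,uv,z):
    uv=np.atleast_2d(uv).astype(float)
    d=np.c_[uv,np.ones(len(uv))]@np.linalg.inv(s["mtx"]).T
    d=d@R.from_quat(s["attitude"]).as_matrix().T
    o=np.array(s["xyz"]); return o+d*((z-o[2])/d[:,2])[:,None]
def proj(s,p):
    c=(np.atleast_2d(p)-s["xyz"])@R.from_quat(s["attitude"]).as_matrix()
    q=c@np.array(s["mtx"]).T; return q[:,:2]/q[:,2:]
E
python3 - <<'E'
from bench import robot
from h import *
s=robot.snapshot("top");im=s["img"];hsv=cv2.cvtColor(im,cv2.COLOR_RGB2HSV)
for (x,y) in [(205,205),(212,212),(194,265),(240,230),(310,203),(330,211),(340,211),(357,213),(295,205),(304,212),(355,224),(360,208),(300,220)]: print((x,y),hsv[y,x],im[y,x])
print("row205 190..222",[(x,int(hsv[205,x,1]),int(hsv[205,x,2])) for x in range(195,222)])
for x in(300,320): print("col",x,[(y,*map(int,hsv[y,x])) for y in range(192,236)])
E
```

```text
(205, 205) [ 14 128 179] [179 130  89]
(212, 212) [ 11 152  97] [97 60 39]
(194, 265) [ 15 132 187] [187 139  90]
(240, 230) [ 15 122 174] [174 133  91]
(310, 203) [ 14 128 174] [174 129  87]
(330, 211) [ 14 175 143] [143  90  45]
(340, 211) [ 12 169 151] [151  92  51]
(357, 213) [ 13 124 175] [175 128  90]
(295, 205) [ 15 128 181] [181 134  90]
(304, 212) [ 16 115  89] [89 70 49]
(355, 224) [ 10 137  41] [41 26 19]
(360, 208) [ 13 134 139] [139  98  66]
(300, 220) [ 13 126 180] [180 131  91]
row205 190..222 [(195, 106, 87), (196, 115, 89), (197, 117, 70), (198, 118, 56), (199, 130, 177), (200, 128, 169), (201, 133, 176), (202, 123, 174), (203, 127, 169), (204, 127, 169), (205, 128, 179), (206, 128, 181), (207, 130, 179), (208, 127, 173), (209, 132, 170), (210, 130, 114), (211, 129, 154), (212, 156, 80), (213, 141, 98), (214, 143, 98), (215, 142, 88), (216, 153, 75), (217, 154, 73), (218, 123, 183), (219, 116, 178), (220, 129, 170), (221, 127, 167)]
col 300 [(192, 15, 119, 172), (193, 16, 120, 172), (194, 15, 121, 171), (195, 16, 124, 169), (196, 16, 123, 174), (197, 14, 132, 172), (
[... 1017 characters left out ...]
 131, 170), (203, 14, 122, 165), (204, 14, 133, 172), (205, 14, 128, 187), (206, 15, 123, 195), (207, 11, 155, 173), (208, 13, 187, 154), (209, 13, 173, 150), (210, 13, 162, 148), (211, 11, 164, 148), (212, 13, 173, 152), (213, 14, 167, 104), (214, 13, 129, 83), (215, 12, 130, 88), (216, 13, 124, 78), (217, 14, 128, 192), (218, 15, 129, 195), (219, 14, 127, 175), (220, 13, 130, 172), (221, 15, 133, 175), (222, 13, 131, 175), (223, 14, 132, 179), (224, 15, 132, 179), (225, 15, 125, 184), (226, 13, 127, 189), (227, 14, 132, 162), (228, 15, 131, 74), (229, 15, 118, 173), (230, 14, 123, 174), (231, 15, 117, 176), (232, 15, 117, 170), (233, 16, 120, 172), (234, 15, 119, 169), (235, 16, 124, 173)]
```

```bash
cat > meas.py <<'E'
from bench import robot
from h import *
s=robot.snapshot("top");im=s["img"];K=6
big=cv2.resize(im,None,fx=K,fy=K,interpolation=cv2.INTER_CUBIC)
hsv=cv2.cvtColor(cv2.GaussianBlur(big,(0,0),2),cv2.COLOR_RGB2HSV).astype(int)
def o(p): return (np.asarray(p,float)+.5)/K-.5
def comp(mask,seed,win,op=0):
    x0,y0,x1,y1=[v*K for v in win]; m=np.zeros(mask.shape,np.uint8); m[y0:y1,x0:x1]=mask[y0:y1,x0:x1]
    if op: m=cv2.morphologyEx(m,cv2.MORPH_OPEN,np.ones((op,op)))
    n,l,st,c=cv2.connectedComponentsWithStats(m); k=l[seed[1]*K,seed[0]*K]; assert k
    mm=(l==k).astype(np.uint8); cn=max(cv2.findContours(mm,0,2)[0],key=cv2.contourArea)
    return o(c[k]),o(cn[:,0]),st[k]
def rect(w): 
    r=cv2.minAreaRect(w[:,:2].astype(np.float32)); return np.round(r[0],1),np.round(r[1],1),round(r[2],2)
if __name__=="__main__":
    V=hsv[...,2];S=hsv[...,1]
    for name,seed,win in [("drum",(204,205),(194,194,219,220)),("parked",(357,213),(345,203,367,226))]:
        c,cn,st=comp((V>127).astype(np.uint8),seed,win,13); w=ray(s,cn,111)
        print(name,c,st[:4]/K,ray(s,c,111)[0],rect(w))
    c,cn,st=comp(((S>150)&(V>115)).astype(np.uint8),(330,211),(308,200,350,222)); w=ray(s,cn,116)
    print("bar",c,st[:4]/K,ray(s,c,116)[0],rect(w))
    for b,p in [("round",(194,264)),("tin",(152,198)),("red",(184,181)),("purA",(361,252)),("purB",(391,237))]: print(b,ray(s,p,70 if b=="tin" else 111)[0])
E
python3 meas.py
```

```text
drum [205.73342192 200.23161406] [194.         194.          25.          16.33333333] [623.57210145 220.50940339 111.        ] (array([619.3, 220. ]), array([73.6, 48. ]), 88.66)
parked [358.29211215 211.58738761] [345. 203.  22.  23.] [ 579.40837577 -227.76320208  111.        ] (array([ 572.5, -219.7]), array([64.6, 67.5]), 88.65)
bar [330.95468287 210.92473762] [318.         207.16666667  27.           8.83333333] [ 582.7203104  -146.79833931  116.        ] (array([ 582.9, -146.6]), array([79.5, 19.6]), 82.68)
round [437.57397658 255.78879226 111.        ]
tin [639.96208091 391.42217303  70.        ]
red [682.45058878 284.38925153 111.        ]
purA [ 460.79379984 -230.88563146  111.        ]
purB [ 502.43091248 -320.4818206   111.        ]
```

```bash
python3 - <<'E'
import cv2,numpy as np
a=cv2.imread("pics/top0.png")
r=lambda x,y,w,h,s:cv2.resize(a[y:y+h,x:x+w],None,fx=s,fy=s,interpolation=cv2.INTER_NEAREST)
cv2.imwrite("pics/c3.png",np.hstack([r(192,192,30,32,13),r(343,198,30,32,13)]))
E
```

```text
(no output)
```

View pics/c3.png

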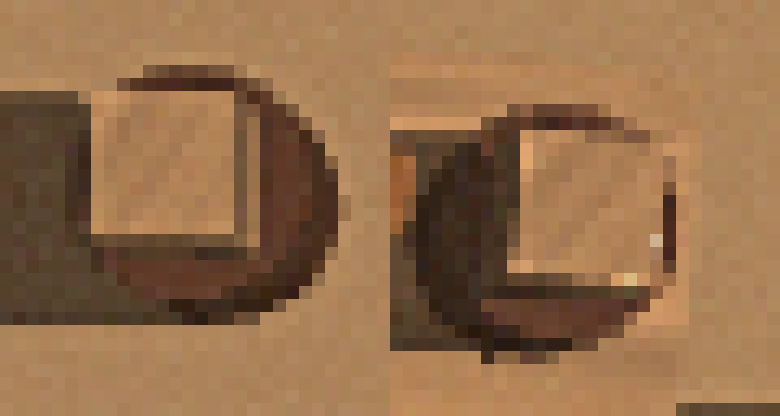

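```bash
python3 - <<'E'
from meas import *
q=[(198.5,198.5),(209.6,198.5),(209.6,209.6),(198.5,209.6)]
w=ray(s,q,111);print("drum",w.mean(0),[np.linalg.norm(w[i]-w[i-1]).round(1) for i in range(4)],np.degrees(np.arctan2(*(w[1]-w[2])[[1,0]])))
def P(x,y): return (343+(x-390)/13-.5,198+y/13-.5)
q=[P(519,131),P(664,143),P(648,286),P(507,273)]
w=ray(s,q,111);print("parked",w.mean(0),[np.linalg.norm(w[i]-w[i-1]).round(1) for i in range(4)],[np.degrees(np.arctan2(*(w[a]-w[b])[[1,0]])).round(1) for a,b in((0,3),(1,2))])
c,cn,st=comp(((hsv[...,1]>150)&(hsv[...,2]>115)).astype(np.uint8),(330,211),(308,200,350,222)); w=ray(s,cn,116)
v=cv2.fitLine(w[:,:2].astype(np.float32),cv2.DIST_L2,0,.01,.01).ravel();print("bar dir",v[:2])
for xy in (w[:,:2].mean(0),):pass
d=np.array(v[:2]); d=d if d[1]>0 else -d
h=np.array([582.8,-146.7]);print("empty",h+80*d,"full",h-80*d)
# board edges: lower shadow line & left end, and socket pixel check
E_=h+80*d; print("proj empty",proj(s,[[*E_,30]]))
n=np.array([d[1],-d[0]])
for a,b in((-45,-120),(-45,120),(45,120),(45,-120)): print("corner",proj(s,[[*(h+n*a+d*b),30]])[0].round(1))
sc=robot.snapshot("scene")
print("scene proj",proj(sc,[[616,221,111],[*E_,30],[*h,116],[*(h-80*d),111]]).round(1))
for a,b in((-45,-120),(-45,120),(45,120),(45,-120)): print("corner sc",proj(sc,[[*(h+n*a+d*b),30]])[0].round(1))
b=sc["img"][:,:,::-1]
r=lambda x,y,w,h,s:cv2.resize(b[y:y+h,x:x+w],None,fx=s,fy=s,interpolation=cv2.INTER_NEAREST)
cv2.imwrite("pics/c4.png",np.hstack([r(312,245,40,50,10),r(215,150,80,100,5)]))
E
```

```text
drum [612.37290061 225.53486328 111.        ] [np.float64(32.9), np.float64(32.7), np.float64(32.9), np.float64(32.6)] -0.42334022794577325
parked [ 573.77587186 -225.09142253  111.        ] [np.float64(32.5), np.float64(32.9), np.float64(32.8), np.float64(32.0)] [np.float64(-7.0), np.float64(-8.7)]
bar dir [0.08726209 0.99618536]
empty [589.78096704 -67.00516815] full [ 575.81903296 -226.39483185]
proj empty [[302.27182051 212.25834255]]
corner [365.3 230.6]
corner [288.6 225.7]
corner [290.4 197.3]
corner [366.6 202.1]
scene proj [[329.9 255.8]
 [266.3 209.4]
 [250.1 175.6]
 [235.3 162.1]]
corner sc [241.3 166.8]
corner sc [285.6 210.4]
corner sc [262.3 224.5]
corner sc [218.8 178.8]
```

View pics/c4.png

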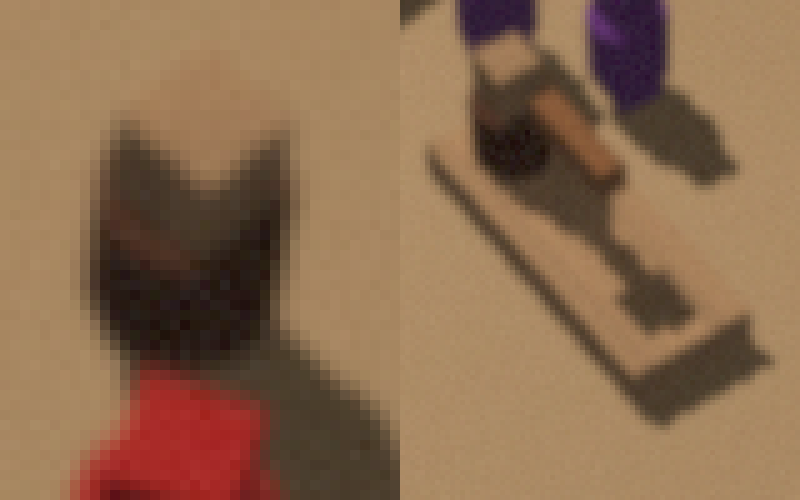

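```bash
python3 - <<'E'
from meas import *
h=np.array([582.8,-146.7]);d=np.array([.0873,.9962]);n=np.array([d[1],-d[0]])
sc=robot.snapshot("scene")
def ov(S,x,y,w,hh,k):
    b=cv2.resize(S["img"][y:y+hh,x:x+w,::-1],None,fx=k,fy=k,interpolation=cv2.INTER_NEAREST)
    e=h+80*d
    for z,col in((30,(0,0,255)),):
        for cx,cy,hx,hy in((h[0],h[1],45,120),(e[0],e[1],18.5,18.5)):
            P=proj(S,[[cx+n[0]*a*hx+d[0]*bb*hy,cy+n[1]*a*hx+d[1]*bb*hy,z] for a,bb in((-1,-1),(-1,1),(1,1),(1,-1))])
            p=np.round((P+.5-[x,y])*k).astype(np.int32); cv2.polylines(b,[p],True,col,1)
    return b
cv2.imwrite("pics/c5.png",ov(s,283,188,60,45,13)); cv2.imwrite("pics/c6.png",ov(sc,215,160,80,70,9))
E
```

```text
(no output)
```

View pics/c5.png

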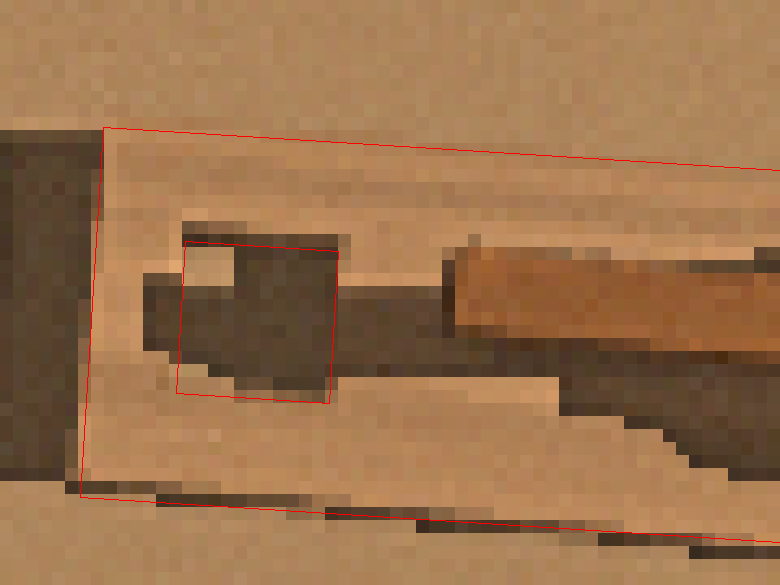

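View pics/c6.png

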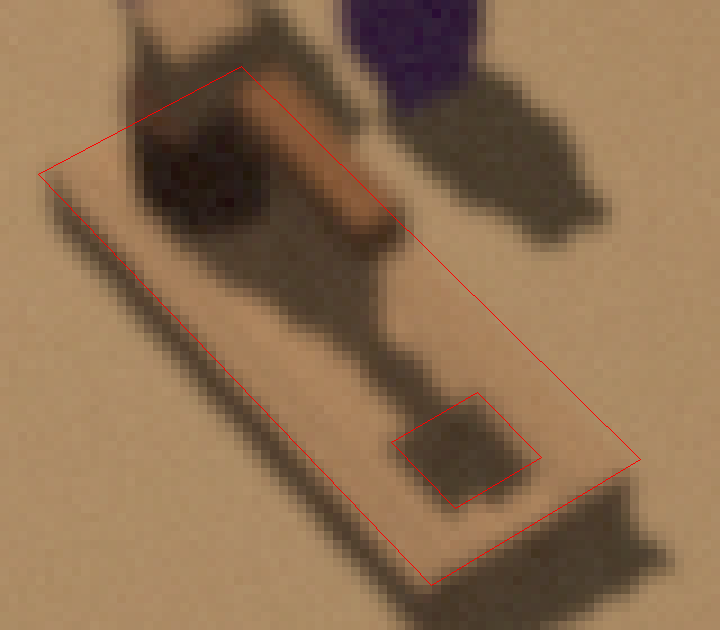

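```bash
cat > plan.py <<'E'
import sys,numpy as np
from bench import robot
from scipy.spatial.transform import Rotation as R
def plan(x,y,z,yaw,g=-1,mx=1.0,n=5):
    o=robot.get_obs(); p=np.array(o["ee_pos"]);q=R.from_quat(o["tool_rot"])
    T=np.array([x,y,z],float);a=np.radians(yaw)/2;Q=R.from_quat([np.cos(a),np.sin(a),0,0])
    print("t",round(o["t"],2),"pos",p.round(1),"yaw",round(np.degrees(np.arctan2(*q.as_matrix()[[1,0],[0,0]])),2),"tilt",np.degrees(np.arccos(-q.as_matrix()[2,2])).round(2),"w",round(o["width"],1),"F",np.round(o["wrist_force"],1),"q",np.round(o["joint_positions"],2))
    print("left mm",(T-p).round(1),"rot tool deg",np.degrees((q.inv()*Q).as_rotvec()).round(2))
    for i in range(n):
        d=q.inv().apply(T-p)/25; m=np.abs(d).max(); d=d*min(1,mx/max(m,1e-9)); d=d.round(2)
        r=np.degrees((q.inv()*Q).as_rotvec())/4; m=np.abs(r).max(); r=(r*min(1,mx/max(m,1e-9))).round(2)
        print(",".join("%g"%v for v in [g,*d,*r]))
        p=p+q.apply(d*25); q=q*R.from_rotvec(np.radians(r*4))
    
if __name__=="__main__": plan(*map(float,sys.argv[1:7]),n=int(sys.argv[7]) if len(sys.argv)>7 else 5)
E
python3 plan.py 450 -300 230 90 -1 1
```

```text
t 0.4 pos [ 168.8 -627.6  222.4] yaw 15.05 tilt 0.02 w 87.3 F [ 0.2 -0.2  0.8] q [ 1.21  0.33  0.04  1.47 -0.01  1.34 -0.06]
left mm [281.2 327.6   7.6] rot tool deg [-1.000e-02 -1.000e-02 -7.495e+01]
-1,1,-0.68,-0.02,-0,-0,-1
-1,1,-0.58,-0.02,-0,-0,-1
-1,1,-0.49,-0.02,-0,-0,-1
-1,1,-0.41,-0.02,-0,-0,-1
-1,1,-0.33,-0.02,-0,-0,-1
```

Call:
step_arm(rows=[-1,1,-0.7,0,0,0,-1,-1,1,-0.6,0,0,0,-1,-1,1,-0.5,0,0,0,-1,-1,1,-0.4,0,0,0,-1,-1,1,-0.3,0,0,0,-1])

```text
t: 0.82
ee_pos: [256.5, -521.6, 221.0]
tool_rot: [0.954, 0.301, -0.002, 0.0]
wrist_force: [-0.3, -0.1, -0.5]
width: 87.1
```

```bash
python3 plan.py 450 -300 230 90 -1 1 8
```

```text
t 0.82 pos [ 256.5 -521.6  221. ] yaw 35.08 tilt 0.24 w 87.1 F [-0.3 -0.1 -0.5] q [ 1.1   0.2  -0.08  1.64  0.02  1.31  0.06]
left mm [193.5 221.6   9. ] rot tool deg [ -0.17   0.18 -54.92]
-1,1,-0.25,-0.04,-0,0,-1
-1,1,-0.17,-0.03,-0,0,-1
-1,1,-0.1,-0.03,-0,0,-1
-1,1,-0.03,-0.03,-0,0,-1
-1,1,0.04,-0.04,-0,0,-1
-1,1,0.11,-0.04,-0.01,0,-1
-1,1,0.18,-0.03,-0.01,0,-1
-1,1,0.25,-0.04,-0,0.01,-1
```

Call:
step_arm(rows=[-1,1,-0.25,0,0,0,-1,-1,1,-0.2,-0.1,0,0,-1,-1,1,-0.1,0,0,0,-1,-1,1,0,0,0,0,-1,-1,1,0,-0.1,0,0,-1])

```text
t: 1.23
ee_pos: [341.9, -419.6, 225.9]
tool_rot: [0.882, 0.471, -0.002, 0.0]
wrist_force: [0.7, -0.7, 0.1]
width: 86.9
```

Call:
step_arm(rows=[-1,1,0.1,0,0,0,-1,-1,1,0.1,-0.1,0,0,-1,-1,1,0,0,0,0,-1,-1,1,0,0,0,0,-1,-1,1,0,-0.1,0,0,-1])

```text
t: 1.65
ee_pos: [403.5, -304.4, 231.2]
tool_rot: [0.781, 0.624, -0.002, 0.001]
wrist_force: [0.3, 0.2, 0.3]
width: 87.0
```

```bash
python3 plan.py 614 225 200 90 -1 1 8
```

```text
t 1.65 pos [ 403.5 -304.4  231.2] yaw 77.22 tilt 0.25 w 87.0 F [0.3 0.2 0.3] q [ 0.87  0.05 -0.33  1.78  0.02  1.31  0.32]
left mm [210.5 529.4 -31.2] rot tool deg [ -0.11   0.23 -12.78]
-1,1,0.16,0.05,-0.01,0.02,-1
-1,1,0.23,0.05,-0.01,0.02,-1
-1,1,0.3,0.06,-0.01,0.02,-1
-1,1,0.38,0.06,0,-0,-0.2
-1,1,0.4,0.06,0,-0,0
-1,1,0.4,0.06,0,-0,0
-1,1,0.4,0.06,0,-0,0
-1,1,0.4,0.06,0,-0,0
```

Call:
step_arm(rows=[-1,1,0.2,0,0,0,-1,-1,1,0.3,0,0,0,-1,-1,1,0.3,0,0,0,-1,-1,1,0.4,0,0,0,-0.2,-1,1,0.4,0,0,0,0])

```text
t: 2.07
ee_pos: [455.6, -177.4, 232.0]
tool_rot: [0.701, 0.713, -0.002, 0.002]
wrist_force: [0.6, -0.5, 0.7]
width: 87.0
```

Call:
step_arm(rows=[-1,1,0.4,0,0,0,0,-1,1,0.4,0,0,0,0,-1,1,0.4,0,0,0,0,-1,1,0.4,0,0,0,0,-1,1,0.4,0,0,0,0])

```text
t: 2.48
ee_pos: [505.1, -45.2, 232.5]
tool_rot: [0.702, 0.713, -0.002, 0.004]
wrist_force: [0.4, -0.9, 0.1]
width: 86.9
```

Call:
step_arm(rows=[-1,1,0.4,0,0,0,0,-1,1,0.4,0,0,0,0,-1,1,0.4,0,0,0,0,-1,1,0.4,0,0,0,0,-1,1,0.4,0,0,0,0])

```text
t: 2.9
ee_pos: [554.9, 86.8, 232.7]
tool_rot: [0.702, 0.712, -0.002, 0.005]
wrist_force: [0.0, -0.2, -0.7]
width: 86.8
```

```bash
python3 plan.py 614 225 200 90 -1 1 8
```

```text
t 2.9 pos [554.9  86.8 232.7] yaw 90.8 tilt 0.62 w 86.8 F [ 0.  -0.2 -0.7] q [ 0.37  0.21 -0.7   1.64  0.15  1.34 -0.34]
left mm [ 59.1 138.2 -32.7] rot tool deg [0.3  0.55 0.8 ]
-1,1,0.44,0.23,0.07,0.14,0.2
-1,1,0.43,0.24,0,-0,0
-1,1,0.43,0.24,0,-0,0
-1,1,0.43,0.23,0,-0,0
-1,1,0.42,0.24,0,-0,0
-1,0.52,0.23,0.12,0,-0,0
-1,0,-0,0,0,-0,0
-1,0,-0,0,0,-0,0
```

Call:
step_arm(rows=[-1,1,0.4,0.2,0.1,0.1,0.2,-1,1,0.4,0.2,0,0,0,-1,1,0.4,0.2,0,0,0,-1,1,0.4,0.2,0,0,0,-1,0.8,0.4,0.2,0,0,0])

```text
t: 3.32
ee_pos: [607.3, 213.9, 208.0]
tool_rot: [0.708, 0.706, -0.0, 0.001]
wrist_force: [-0.2, -0.4, -0.0]
width: 87.2
```

Call:
step_arm(rows=[-1,0.3,0.1,0.2,0,0,0,-1,0,0,0,0,0,0])

```text
t: 3.48
ee_pos: [609.4, 226.7, 200.9]
tool_rot: [0.706, 0.708, -0.0, -0.0]
wrist_force: [-0.9, -1.0, -0.2]
width: 86.6
```

```bash
python3 plan.py 614 225 140 90 -1 1 3;  python3 - <<'E'
from bench import robot
from h import *
for n,w in(("top",(150,150,120,120)),("scene",(280,200,120,120))):
    s=robot.snapshot(n);x,y,W,H=w
    cv2.imwrite(f"pics/d_{n}.png",cv2.resize(s["img"][y:y+H,x:x+W,::-1],None,fx=5,fy=5,interpolation=cv2.INTER_CUBIC)); print(proj(s,[[614,225,111]]))
E
```

```text
t 3.48 pos [609.4 226.7 200.9] yaw 90.19 tilt 0.06 w 86.6 F [-0.9 -1.  -0.2] q [ 0.11  0.44 -0.72  1.46  0.29  1.35 -0.63]
left mm [  4.6  -1.7 -60.9] rot tool deg [-0.06 -0.02  0.19]
-1,-0.03,0.08,1,-0.01,-0,0.05
-1,-0.03,0.07,1,-0,-0,-0
-1,-0.01,0.03,0.44,-0,-0,-0
[[204.22857304 203.49050086]]
[[331.44426424 256.32041011]]
```

View pics/d_scene.png

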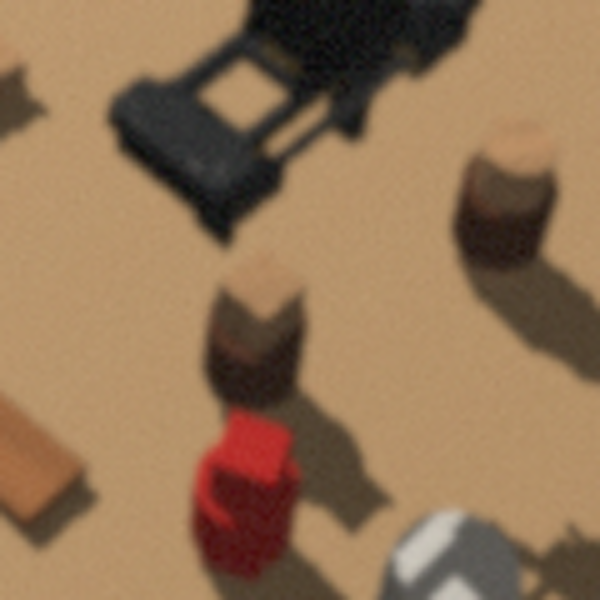

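The drum top in the scene crop is at about (332,257), which matches the projection of (614,225,111). I'll descend.

Call:
step_arm(rows=[-1,0,0.1,1,0,0,0,-1,0,0.1,1,0,0,0,-1,0,0,1,0,0,0,-1,0,0,1,0,0,0,-1,0,0,0.6,0,0,0])

```text
t: 4.0
ee_pos: [619.8, 215.7, 91.8]
tool_rot: [0.71, 0.704, 0.004, 0.006]
wrist_force: [-0.0, -0.3, 0.3]
width: 87.2
```

```bash
python3 plan.py 614 225 80 90 -1 1 3
```

```text
t 4.0 pos [619.8 215.7  91.8] yaw 89.53 tilt 0.8 w 87.2 F [-0.  -0.3  0.3] q [ 0.1   0.52 -0.68  1.58  0.36  1.15 -0.67]
left mm [ -5.8   9.3 -11.8] rot tool deg [ 0.79  0.15 -0.47]
-1,0.37,-0.24,0.47,0.2,0.04,-0.12
-1,0,-0,-0,-0,-0,0
-1,0,-0,-0,-0,-0,0
```

Call:
step_arm(rows=[-1,0.4,-0.2,0.3,0.2,0,-0.1,-1,0,0,0.1,0,0,0,-1,0,0,0,0,0,0])

```text
t: 4.25
ee_pos: [613.9, 220.0, 79.7]
tool_rot: [0.709, 0.705, -0.004, 0.001]
wrist_force: [-0.5, -0.2, 0.1]
width: 87.0
```

```bash
python3 plan.py 614 225 80 90 -1 1 2
```

```text
t 4.25 pos [613.9 220.   79.7] yaw 89.62 tilt 0.46 w 87.0 F [-0.5 -0.2  0.1] q [ 0.09  0.54 -0.68  1.58  0.36  1.15 -0.68]
left mm [0.1 5.  0.3] rot tool deg [-0.24  0.39 -0.38]
-1,0.2,0,-0.01,-0.06,0.1,-0.1
-1,0,0,-0,0,-0,0
```

Call:
step_arm(rows=[-1,0.2,0,0,0,0.1,-0.1,-1,0,0,0,0,0,0])

```text
t: 4.42
ee_pos: [614.9, 225.2, 82.0]
tool_rot: [0.707, 0.707, -0.0, -0.001]
wrist_force: [-0.8, 0.1, 0.3]
width: 86.9
```

Call:
step_arm(rows=[1,0,0,0,0,0,0,1,0,0,0,0,0,0,1,0,0,0,0,0,0,1,0,0,0,0,0,0,1,0,0,0,0,0,0], force=30)

```text
t: 4.83
ee_pos: [616.8, 226.1, 85.8]
tool_rot: [0.707, 0.707, 0.002, 0.0]
wrist_force: [-0.5, 0.1, -0.2]
width: 61.6
```

```bash
python3 plan.py 614 225 220 90 1 1 2
```

```text
t 4.83 pos [616.8 226.1  85.8] yaw 90.02 tilt 0.27 w 61.6 F [-0.5  0.1 -0.2] q [ 0.09  0.54 -0.68  1.58  0.36  1.15 -0.67]
left mm [ -2.8  -1.1 134.2] rot tool deg [ 0.21 -0.17  0.02]
1,-0,-0.02,-1,0.05,-0.04,0
1,-0.01,-0.02,-1,0,-0,0
```

Call:
step_arm(rows=[1,0,-0.1,0.2,0,0,0,1,0,0,0.04,0,0,0,1,0,0,0.04,0,0,0,1,0,0,0.04,0,0,0,1,0,0,0.04,0,0,0])

```text
t: 5.25
ee_pos: [613.7, 226.5, 76.9]
tool_rot: [0.707, 0.707, 0.002, 0.0]
wrist_force: [-5.4, -2.1, 16.8]
width: 34.2
```

Call:
step_arm(rows=[1,0,0,0.04,0,0,0,1,0,0,0,0,0,0])

```text
t: 5.42
ee_pos: [613.6, 226.7, 77.2]
tool_rot: [0.707, 0.707, 0.002, 0.0]
wrist_force: [1.3, -0.3, -1.6]
width: 34.2
```

```bash
python3 plan.py 614 225 80 90 1 1 2
```

```text
t 5.42 pos [613.6 226.7  77.2] yaw 90.04 tilt 0.25 w 34.2 F [ 1.3 -0.3 -1.6] q [ 0.09  0.54 -0.68  1.59  0.37  1.14 -0.68]
left mm [ 0.4 -1.7  2.8] rot tool deg [ 0.21 -0.14  0.04]
1,-0.07,0.02,-0.11,0.05,-0.04,0.01
1,0,-0,-0,0,0,-0
```

Call:
step_arm(rows=[1,0,0,-0.6,0,0,0,1,0,0,-1,0,0,0,1,0,0,-1,0,0,0,1,0,0,-1,0,0,0,1,0,0,-0.5,0,0,0])

```text
t: 5.83
ee_pos: [610.1, 224.7, 176.9]
tool_rot: [0.707, 0.708, -0.003, -0.002]
wrist_force: [1.0, 0.7, -1.5]
width: 33.8
```

```bash
python3 plan.py 591 -60 170 85 1 1 6
```

```text
t 5.83 pos [610.1 224.7 176.9] yaw 90.08 tilt 0.4 w 33.8 F [ 1.   0.7 -1.5] q [ 0.11  0.46 -0.71  1.49  0.3   1.32 -0.63]
left mm [ -19.1 -284.7   -6.9] rot tool deg [-0.4   0.06  5.08]
1,-1,-0.07,0.03,-0.08,0.01,1
1,-1,0,0.02,-0.02,0.01,0.27
1,-1,0.02,0.02,0,-0,-0
1,-1,0.02,0.02,0,-0,-0
1,-1,0.02,0.03,0,-0,-0
1,-1,0.02,0.02,0,-0,-0
```

Call:
step_arm(rows=[1,-1,0,0,0,0,0.5,1,-1,0,0,0,0,0.5,1,-1,0,0,0,0,0.3,1,-1,0,0,0,0,0,1,-1,0,0,0,0,0])

```text
t: 6.25
ee_pos: [602.7, 105.1, 178.5]
tool_rot: [0.736, 0.677, 0.001, -0.003]
wrist_force: [-0.6, -0.0, -1.9]
width: 33.9
```

Call:
step_arm(rows=[1,-1,0,0,0,0,0,1,-1,0,0,0,0,0,1,-1,0,0,0,0,0,1,-0.8,0,0,0,0,0,1,-0.5,0,0,0,0,0])

```text
t: 6.67
ee_pos: [591.3, -11.5, 174.0]
tool_rot: [0.737, 0.676, -0.002, -0.004]
wrist_force: [-0.3, 0.2, -2.0]
width: 34.2
```

```bash
python3 plan.py 591 -67 170 85 1 1 4
```

```text
t 6.67 pos [591.3 -11.5 174. ] yaw 85.08 tilt 0.47 w 34.2 F [-0.3  0.2 -2. ] q [ 0.48  0.32 -0.65  1.64  0.19  1.25 -0.29]
left mm [ -0.3 -55.5  -4. ] rot tool deg [-0.44 -0.17  0.08]
1,-1,0.08,0.07,-0.11,-0.04,0.02
1,-1,0.08,0.07,-0,-0,-0
1,-0.21,0.02,0.02,-0,-0,-0
1,-0,0,-0,-0,-0,-0
```

Call:
step_arm(rows=[1,-1,0.1,0.3,-0.1,0,0,1,-0.8,0.1,0.4,0,0,0,1,-0.4,0,0.4,0,0,0,1,0,0,0.3,0,0,0,1,0,0,0.2,0,0,0])

```text
t: 7.08
ee_pos: [590.3, -73.3, 130.0]
tool_rot: [0.739, 0.674, 0.0, -0.001]
wrist_force: [0.3, 0.8, -1.0]
width: 34.2
```

```bash
python3 plan.py 591 -67 125 85 1 1 3;  python3 - <<'E'
from bench import robot
from h import *
for n,w in(("top",(270,180,110,70)),("scene",(215,120,100,120))):
    s=robot.snapshot(n);x,y,W,H=w
    cv2.imwrite(f"pics/e_{n}.png",cv2.resize(s["img"][y:y+H,x:x+W,::-1],None,fx=6,fy=5,interpolation=cv2.INTER_CUBIC) if 0 else cv2.resize(s["img"][y:y+H,x:x+W,::-1],None,fx=5,fy=5,interpolation=cv2.INTER_CUBIC))
E
```

```text
t 7.08 pos [590.3 -73.3 130. ] yaw 84.74 tilt 0.12 w 34.2 F [ 0.3  0.8 -1. ] q [ 0.55  0.35 -0.61  1.69  0.22  1.17 -0.21]
left mm [ 0.7  6.3 -5. ] rot tool deg [-0.08 -0.08 -0.26]
1,0.25,0.01,0.2,-0.02,-0.02,-0.06
1,0,-0,-0,-0,-0,-0
1,0,-0,-0,-0,-0,-0
```

View pics/e_scene.png

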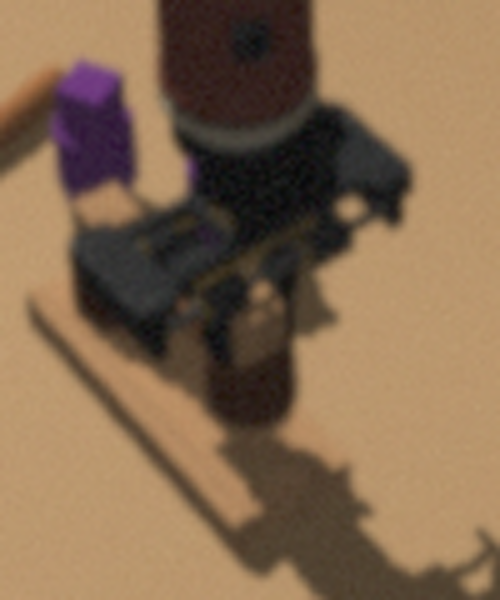

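View pics/e_top.png

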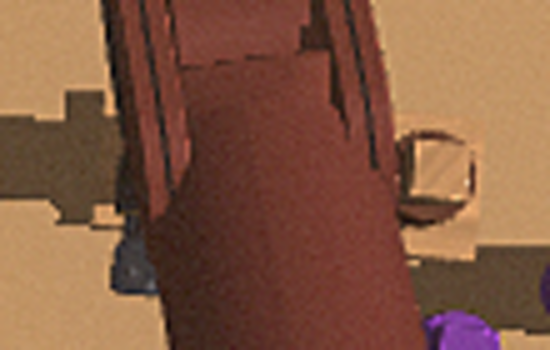

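```bash
python3 - <<'E'
from bench import robot
from h import *
s=robot.snapshot("scene"); o=robot.get_obs(); print(o["ee_pos"])
a=np.linspace(0,2*np.pi,90)
for dy in(-3,0,3):
    e=o["ee_pos"]; z0=e[2]-77.2
    for z in(25,50):
        P=proj(s,np.c_[e[0]+28*np.cos(a),e[1]+dy+28*np.sin(a),0*a+z0+z]); print(dy,z,P.min(0).round(1),P.max(0).round(1))
hsv=cv2.cvtColor(s["img"],cv2.COLOR_RGB2HSV)
for r in(194,197,200,203): print(r,[(c,int(hsv[r,c,2])) for c in list(range(252,262))+list(range(270,280))])
print([(r,int(hsv[r,264,2])) for r in range(195,212)])
E
```

```text
[590.5343226  -71.88309575 130.88079962]
-3 25 [254.9 191. ] [273.3 204.9]
-3 50 [254.6 185.6] [273.2 199.5]
0 25 [255.5 191.6] [273.9 205.5]
0 50 [255.2 186.1] [273.9 200.1]
3 25 [256.2 192.1] [274.6 206.1]
3 50 [255.9 186.6] [274.5 200.6]
194 [(252, 87), (253, 89), (254, 88), (255, 81), (256, 64), (257, 50), (258, 49), (259, 43), (260, 44), (261, 43), (270, 37), (271, 40), (272, 49), (273, 80), (274, 128), (275, 168), (276, 184), (277, 187), (278, 187), (279, 186)]
197 [(252, 104), (253, 93), (254, 89), (255, 82), (256, 69), (257, 53), (258, 45), (259, 42), (260, 41), (261, 42), (270, 43), (271, 46), (272, 47), (273, 78), (274, 130), (275, 169), (276, 185), (277, 186), (278, 185), (279, 187)]
200 [(252, 175), (253, 163), (254, 144), (255, 111), (256, 80), (257, 59), (258, 48), (259, 43), (260, 44), (261, 43), (270, 44), (271, 47), (272, 60), (273, 105), (274, 149), (275, 176), (276, 186), (277, 186), (278, 187), (279, 186)]
203 [(252, 184), (253, 186), (254, 181), (255, 166), (256, 145), (257, 117), (258, 86), (259, 66), (260, 54), (261, 51), (270, 58), (271, 75), (272, 110), (273, 149), (274, 174), (275, 183), (276, 185), (277, 185), (278, 185), (279, 186)]
[(195, 47), (196, 42), (197, 44), (198, 34), (199, 44), (200, 44), (201, 44), (202, 45), (203, 41), (204, 50), (205, 65), (206, 77), (207, 81), (208, 83), (209, 80), (210, 81), (211, 79)]
```

Call:
step_arm(rows=[1,0.2,0,0.2,0,0,0,1,0,0,0.2,0,0,0,1,0,0,0.1,0,0,0,1,0,0,0.1,0,0,0])

```text
t: 7.57
ee_pos: [592.7, -61.3, 116.8]
tool_rot: [0.736, 0.677, 0.002, -0.0]
wrist_force: [0.2, -0.2, -1.2]
width: 33.9
```

```bash
python3 plan.py 591.5 -67 110 85 1 1 2
```

```text
t 7.57 pos [592.7 -61.3 116.8] yaw 85.23 tilt 0.23 w 33.9 F [ 0.2 -0.2 -1.2] q [ 0.53  0.37 -0.61  1.71  0.23  1.14 -0.23]
left mm [-1.2 -5.7 -6.8] rot tool deg [ 0.14 -0.19  0.23]
1,-0.23,-0.03,0.27,0.04,-0.05,0.06
1,-0,-0,0,-0,0,-0
```

Call:
step_arm(rows=[1,-0.14,0,0.1,0,0,0,1,0,0,0.05,0,0,0,1,0,0,0,0,0,0])

```text
t: 7.82
ee_pos: [592.4, -64.1, 112.3]
tool_rot: [0.735, 0.678, 0.002, -0.0]
wrist_force: [-0.4, 0.3, -1.7]
width: 34.2
```

```bash
python3 plan.py 591.5 -67 110 85 1 1 2
```

```text
t 7.82 pos [592.4 -64.1 112.3] yaw 85.33 tilt 0.23 w 34.2 F [-0.4  0.3 -1.7] q [ 0.53  0.37 -0.61  1.71  0.23  1.13 -0.22]
left mm [-0.9 -2.9 -2.3] rot tool deg [ 0.12 -0.2   0.33]
1,-0.12,-0.03,0.09,0.03,-0.05,0.08
1,0,0,0,0,0,0
```

Call:
step_arm(rows=[1,-0.1,0,0,0,0,0.1,1,0,0,0.02,0,0,0,1,0,0,0,0,0,0])

```text
t: 8.07
ee_pos: [592.2, -67.5, 111.9]
tool_rot: [0.738, 0.674, 0.002, -0.0]
wrist_force: [0.4, 0.3, -1.5]
width: 33.9
```

```bash
python3 plan.py 591.5 -67 105 85 1 1 2
```

```text
t 8.07 pos [592.2 -67.5 111.9] yaw 84.83 tilt 0.23 w 33.9 F [ 0.4  0.3 -1.5] q [ 0.54  0.37 -0.61  1.71  0.23  1.13 -0.23]
left mm [-0.7  0.5 -6.9] rot tool deg [ 0.14 -0.19 -0.17]
1,0.02,-0.03,0.28,0.03,-0.05,-0.04
1,-0,-0,-0,0,0,-0
```

Aligned. Now a slow insertion, watching the force.

Call:
step_arm(rows=[1,0,0,0.2,0,0,0,1,0,0,0.15,0,0,0,1,0,0,0.1,0,0,0])

```text
t: 8.32
ee_pos: [592.8, -67.9, 100.6]
tool_rot: [0.739, 0.674, 0.002, 0.0]
wrist_force: [0.1, 0.4, -1.5]
width: 34.1
```

```bash
python3 plan.py 591.5 -67 82 85 1 1 1
```

```text
t 8.32 pos [592.8 -67.9 100.6] yaw 84.78 tilt 0.29 w 34.1 F [ 0.1  0.4 -1.5] q [ 0.53  0.38 -0.6   1.72  0.24  1.11 -0.23]
left mm [ -1.3   0.9 -18.6] rot tool deg [ 0.23 -0.17 -0.22]
1,0.03,-0.06,0.74,0.06,-0.04,-0.05
```

Call:
step_arm(rows=[1,0,-0.05,0.15,0,0,0,1,0,0,0.15,0,0,0,1,0,0,0.1,0,0,0])

```text
t: 8.57
ee_pos: [592.2, -67.8, 89.6]
tool_rot: [0.739, 0.674, 0.003, 0.001]
wrist_force: [0.1, -0.4, 0.4]
width: 34.0
```

```bash
python3 plan.py 591.5 -67 82 85 1 1 1
```

```text
t 8.57 pos [592.2 -67.8  89.6] yaw 84.78 tilt 0.36 w 34.0 F [ 0.1 -0.4  0.4] q [ 0.53  0.39 -0.6   1.73  0.24  1.09 -0.24]
left mm [-0.7  0.8 -7.6] rot tool deg [ 0.31 -0.18 -0.22]
1,0.03,-0.03,0.3,0.08,-0.04,-0.05
```

Call:
step_arm(rows=[1,0,0,0.15,0,0,0,1,0,0,0.1,0,0,0,1,0,0,0.1,0,0,0])

```text
t: 8.82
ee_pos: [590.9, -67.5, 81.0]
tool_rot: [0.739, 0.674, 0.002, 0.0]
wrist_force: [-21.6, 1.5, 47.0]
width: 33.9
```

```bash
python3 plan.py 591.5 -67 82 85 1 1 1
```

```text
t 8.82 pos [590.9 -67.5  81. ] yaw 84.78 tilt 0.19 w 33.9 F [-21.6   1.5  47. ] q [ 0.53  0.4  -0.6   1.74  0.25  1.07 -0.24]
left mm [0.6 0.5 1. ] rot tool deg [ 0.13 -0.14 -0.22]
1,0.02,0.02,-0.04,0.03,-0.04,-0.06
```

It's seated, with 47 N at TCP 81. I'll ease off and release.

Call:
step_arm(rows=[1,0,0.02,-0.04,0,0,0,-1,0,0,0,0,0,0,-1,0,0,-0.02,0,0,0,-1,0,0,0,0,0,0,-1,0,0,0,0,0,0])

```text
t: 9.23
ee_pos: [591.0, -67.2, 82.8]
tool_rot: [0.738, 0.674, 0.001, -0.0]
wrist_force: [-0.3, -1.1, 0.7]
width: 53.0
```

Call:
step_arm(rows=[-1,0,0,0,0,0,0,-1,0,0,0,0,0,0,-1,0,0,0,0,0,0,-1,0,0,0,0,0,0])

```text
t: 9.57
ee_pos: [590.9, -67.2, 82.4]
tool_rot: [0.738, 0.674, 0.001, -0.0]
wrist_force: [1.3, -0.1, -0.0]
width: 79.2
```

```bash
python3 plan.py 591.5 -67 180 85 -1 1 1
```

```text
t 9.57 pos [590.9 -67.2  82.4] yaw 84.8 tilt 0.15 w 79.2 F [ 1.3 -0.1 -0. ] q [ 0.53  0.4  -0.6   1.74  0.25  1.08 -0.24]
left mm [ 0.6  0.2 97.6] rot tool deg [ 0.07 -0.13 -0.2 ]
-1,0,0.01,-1,0.02,-0.03,-0.05
```

Call:
step_arm(rows=[-1,0,0,-0.5,0,0,0,-1,0,0,-1,0,0,0,-1,0,0,-1,0,0,0,-1,0,0,-1,0,0,0,-1,0,-0.3,-0.6,0,0,0])

```text
t: 9.98
ee_pos: [581.1, -66.3, 187.5]
tool_rot: [0.738, 0.675, -0.001, -0.004]
wrist_force: [-0.2, 0.1, -1.2]
width: 86.7
```

Call:
step_arm(rows=[-1,0,-1,0,0,0,0,-1,0,-1,0,0,0,0,-1,0.5,-1,0,0,0,0,-1,1,-0.3,0,0,0,0,-1,1,0,0,0,0,0])

```text
t: 10.4
ee_pos: [504.2, 0.1, 197.7]
tool_rot: [0.741, 0.672, 0.002, 0.002]
wrist_force: [0.5, 0.8, 0.0]
width: 86.8
```

Call:
step_arm(rows=[-1,1,0,0,0,0,0,-1,1,0,0,0,0,0,-1,1,0,0,0,0,0,-1,0.5,0,0,0,0,0,-1,0,0,0,0,0,0])

```text
t: 10.82
ee_pos: [511.9, 96.5, 204.3]
tool_rot: [0.739, 0.673, 0.004, 0.005]
wrist_force: [0.2, 1.2, -0.6]
width: 86.9
```

```bash
python3 - <<'E'
from bench import robot
from h import *
print(robot.get_obs()["ee_pos"])
for n,w in(("top",(275,180,120,80)),("scene",(205,130,110,110))):
    s=robot.snapshot(n);x,y,W,H=w
    cv2.imwrite(f"pics/f_{n}.png",s["img"][:,:,::-1]);cv2.imwrite(f"pics/fc_{n}.png",cv2.resize(s["img"][y:y+H,x:x+W,::-1],None,fx=5,fy=5,interpolation=cv2.INTER_CUBIC))
E
```

```text
[511.9431948   96.5432048  204.32956593]
```

View pics/fc_top.png

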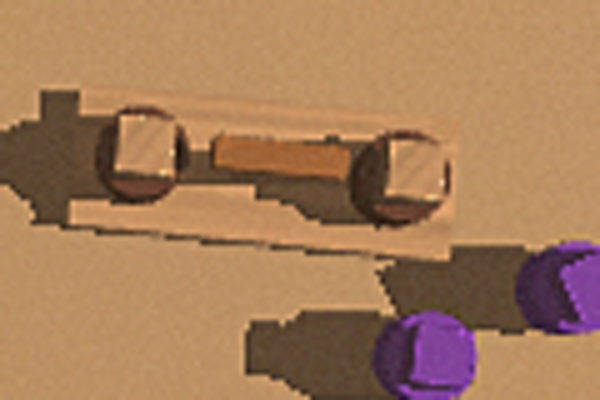

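View pics/fc_scene.png

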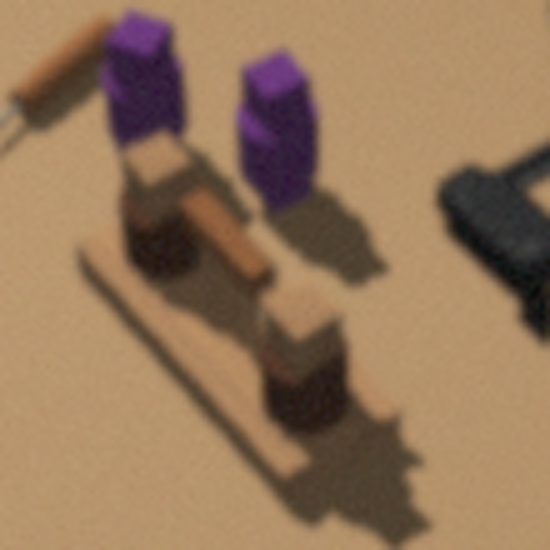

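Both drums are upright in the sockets: top crop (147,145) and (417,170), bar at (280,157). I'll check the height and re-measure the bar.

```bash
python3 - <<'E'
from meas import *
c,cn,st=comp(((hsv[...,1]>150)&(hsv[...,2]>115)).astype(np.uint8),(330,211),(308,200,350,222)); w=ray(s,cn,116)
v=cv2.fitLine(w[:,:2].astype(np.float32),cv2.DIST_L2,0,.01,.01).ravel()
print(ray(s,c,116)[0],rect(w),v[:2])
sc=robot.snapshot("scene")
for z in(111,116,121,131): print(z,proj(sc,[[591,-67.3,z]]))
E
python3 plan.py 583.5 -146.7 200 85 -1 1 6
```

```text
[ 582.44156419 -146.68100282  116.        ] (array([ 582.6, -146.4]), array([78.9, 20.5]), 83.01) [0.17384356 0.9847733 ]
111 [[265.39801782 192.30714119]]
116 [[265.36304719 191.1918705 ]]
121 [[265.32789305 190.07074752]]
131 [[265.25702845 187.81075949]]
t 11.02 pos [512.1  91.7 203.3] yaw 84.34 tilt 0.66 w 86.5 F [-0.2  0.2 -0.2] q [ 0.45  0.14 -0.76  1.78  0.11  1.25 -0.45]
left mm [  71.4 -238.4   -3.3] rot tool deg [ 0.65  0.1  -0.66]
-1,-1,0.41,0.02,0.16,0.02,-0.16
-1,-1,0.4,0.01,0,0,-0
-1,-1,0.4,0.02,0,0,-0
-1,-1,0.4,0.01,0,0,-0
-1,-1,0.4,0.02,0,0,-0
-1,-1,0.4,0.01,0,0,-0
```

Call:
step_arm(rows=[-1,-1,0.4,0,0.1,0,-0.1,-1,-1,0.4,0,0,0,0,-1,-1,0.4,0,0,0,0,-1,-1,0.4,0,0,0,0,-1,-1,0.4,0,0,0,0])

```text
t: 11.43
ee_pos: [549.4, -43.1, 204.7]
tool_rot: [0.738, 0.675, 0.0, 0.003]
wrist_force: [0.6, -0.1, 1.0]
width: 86.8
```

```bash
python3 plan.py 583.5 -146.7 190 85 -1 1 6
```

```text
t 11.43 pos [549.4 -43.1 204.7] yaw 84.87 tilt 0.29 w 86.8 F [ 0.6 -0.1  1. ] q [ 0.59  0.2  -0.67  1.71  0.13  1.27 -0.2 ]
left mm [  34.1 -103.6  -14.7] rot tool deg [ 0.23  0.17 -0.13]
-1,-1,0.43,0.15,0.06,0.04,-0.03
-1,-1,0.43,0.15,-0,0,-0
-1,-1,0.43,0.15,-0,0,-0
-1,-1,0.43,0.14,-0,0,-0
-1,-0.01,0,0.01,-0,0,-0
-1,0,0,-0,-0,0,-0
```

Call:
step_arm(rows=[-1,-1,0.4,0.1,0,0,0,-1,-0.9,0.4,0.1,0,0,0,-1,-0.7,0.3,0.1,0,0,0,-1,-0.4,0.1,0,0,0,0,-1,0,0,0,0,0,0])

```text
t: 11.85
ee_pos: [570.3, -141.4, 196.5]
tool_rot: [0.745, 0.667, -0.002, 0.003]
wrist_force: [-0.5, -1.0, 0.0]
width: 86.6
```

```bash
python3 plan.py 583.5 -146.7 150 85 -1 0.4 4
```

```text
t 11.85 pos [ 570.3 -141.4  196.5] yaw 83.71 tilt 0.44 w 86.6 F [-0.5 -1.   0. ] q [ 0.67  0.28 -0.6   1.63  0.17  1.28 -0.08]
left mm [ 13.2  -5.3 -46.5] rot tool deg [ 0.08  0.43 -1.28]
-1,-0.03,0.12,0.4,0.02,0.11,-0.32
-1,-0.04,0.12,0.4,0,-0,-0
-1,-0.03,0.12,0.4,0,-0,-0
-1,-0.04,0.11,0.4,0,-0,-0
```

Call:
step_arm(rows=[-1,0,0.3,0.3,0,0.1,-0.2,-1,0,0.1,0.4,0,0,0,-1,0,0,0.4,0,0,0,-1,0,0,0.2,0,0,0])

```text
t: 12.18
ee_pos: [580.8, -141.1, 162.4]
tool_rot: [0.74, 0.673, 0.001, 0.001]
wrist_force: [-0.8, 0.0, -0.3]
width: 87.3
```

```bash
python3 plan.py 583.5 -146.7 130 85 -1 0.4 4
```

```text
t 12.18 pos [ 580.8 -141.1  162.4] yaw 84.59 tilt 0.17 w 87.3 F [-0.8  0.  -0.3] q [ 0.66  0.32 -0.6   1.65  0.19  1.22 -0.08]
left mm [  2.7  -5.6 -32.4] rot tool deg [ 0.17 -0.04 -0.41]
-1,-0.07,0.04,0.4,0.04,-0.01,-0.1
-1,-0.06,0.04,0.4,0,0,-0
-1,-0.07,0.04,0.4,0,0,-0
-1,-0.01,0,0.1,0,0,-0
```

Call:
step_arm(rows=[-1,-0.15,0.05,0.4,0,0,-0.1,-1,-0.05,0,0.3,0,0,0,-1,0,0,0.2,0,0,0,-1,0,0,0.2,0,0,0])

```text
t: 12.52
ee_pos: [581.0, -142.9, 130.7]
tool_rot: [0.735, 0.678, 0.001, -0.0]
wrist_force: [-0.2, 0.9, -0.1]
width: 87.2
```

```bash
python3 plan.py 583.5 -146.7 86 85 -1 0.4 4
```

```text
t 12.52 pos [ 581.  -142.9  130.7] yaw 85.34 tilt 0.11 w 87.2 F [-0.2  0.9 -0.1] q [ 0.65  0.35 -0.59  1.68  0.21  1.17 -0.08]
left mm [  2.5  -3.8 -44.7] rot tool deg [ 0.05 -0.1   0.34]
-1,-0.03,0.02,0.4,0.01,-0.03,0.09
-1,-0.03,0.03,0.4,0,0,-0
-1,-0.03,0.03,0.4,0,0,-0
-1,-0.04,0.02,0.4,0,0,-0
```

Call:
step_arm(rows=[-1,-0.1,0.1,0.4,0,0,0.1,-1,-0.05,0,0.4,0,0,0,-1,0,0,0.3,0,0,0,-1,0,0,0.2,0,0,0,-1,0,0,0.05,0,0,0])

```text
t: 12.93
ee_pos: [582.9, -146.7, 92.2]
tool_rot: [0.738, 0.675, 0.001, -0.001]
wrist_force: [0.0, -0.0, 0.6]
width: 86.9
```

```bash
python3 plan.py 583.5 -146.7 86 85 -1 0.4 2
```

```text
t 12.93 pos [ 582.9 -146.7   92.2] yaw 84.92 tilt 0.12 w 86.9 F [ 0.  -0.   0.6] q [ 0.64  0.4  -0.58  1.71  0.24  1.1  -0.1 ]
left mm [ 0.6  0.  -6.2] rot tool deg [-0.02 -0.12 -0.08]
-1,0,0.02,0.25,-0.01,-0.03,-0.02
-1,0,0,-0,0,0,-0
```

Call:
step_arm(rows=[-1,0,0,0.15,0,0,0,-1,0,0,0.02,0,0,0,1,0,0,0.02,0,0,0,1,0,0,0.02,0,0,0,1,0,0,0,0,0,0], force=60)

```text
t: 13.35
ee_pos: [583.2, -146.7, 86.7]
tool_rot: [0.738, 0.675, 0.001, -0.001]
wrist_force: [0.9, -0.2, -0.4]
width: 74.3
```

```bash
python3 plan.py 583.5 -146.7 86 85 1 0.4 2
```

```text
t 13.35 pos [ 583.2 -146.7   86.7] yaw 84.91 tilt 0.12 w 74.3 F [ 0.9 -0.2 -0.4] q [ 0.64  0.4  -0.58  1.72  0.24  1.09 -0.1 ]
left mm [ 0.3 -0.  -0.7] rot tool deg [ 0.01 -0.12 -0.09]
1,0,0.01,0.03,0,-0.03,-0.02
1,0,0,-0,0,-0,-0
```

Call:
step_arm(rows=[1,0,0,0.02,0,0,0,1,0,0,0,0,0,0,1,0,0,0,0,0,0,1,0,0,0.02,0,0,0,1,0,0,0,0,0,0])

```text
t: 13.77
ee_pos: [583.9, -146.8, 86.7]
tool_rot: [0.738, 0.675, 0.001, 0.0]
wrist_force: [0.6, -0.2, -0.2]
width: 41.6
```

Call:
step_arm(rows=[1,0,0,0,0,0,0,1,0,0,0,0,0,0,1,0,0,0,0,0,0,1,0,0,0,0,0,0])

```text
t: 14.1
ee_pos: [583.1, -146.8, 86.5]
tool_rot: [0.738, 0.675, 0.001, -0.0]
wrist_force: [-1.2, -1.1, 1.6]
width: 19.7
```

```bash
python3 plan.py 583.5 -146.7 206 85 1 0.4 2
```

```text
t 14.1 pos [ 583.1 -146.8   86.5] yaw 84.92 tilt 0.08 w 19.7 F [-1.2 -1.1  1.6] q [ 0.64  0.4  -0.58  1.72  0.24  1.09 -0.1 ]
left mm [4.000e-01 1.000e-01 1.195e+02] rot tool deg [ 0.02 -0.08 -0.08]
1,0,0,-0.4,0,-0.02,-0.02
1,0,0,-0.4,0,-0,-0
```

Bar gripped at 19.7 mm. Now a gentle lift.

Call:
step_arm(rows=[1,0,0,0,0,0,0,1,0,0,-0.1,0,0,0,1,0,0,-0.2,0,0,0,1,0,0,-0.3,0,0,0,1,0,0,-0.3,0,0,0])

```text
t: 14.52
ee_pos: [579.9, -146.3, 106.2]
tool_rot: [0.738, 0.675, -0.001, -0.004]
wrist_force: [0.1, -0.4, -7.6]
width: 19.4
```

```bash
python3 plan.py 583.5 -146.7 206 85 1 0.4 2
```

```text
t 14.52 pos [ 579.9 -146.3  106.2] yaw 84.93 tilt 0.46 w 19.4 F [ 0.1 -0.4 -7.6] q [ 0.65  0.38 -0.58  1.7   0.23  1.13 -0.09]
left mm [ 3.6 -0.4 99.8] rot tool deg [-0.43 -0.18 -0.06]
1,0,0.01,-0.4,-0.11,-0.05,-0.02
1,-0,0.01,-0.4,0,0,0
```

Call:
step_arm(rows=[1,0,0.05,-0.4,-0.1,0,0,1,0,0.05,-0.4,0,0,0,1,0,0.05,-0.4,0,0,0,1,0,0,-0.4,0,0,0,1,0,0,-0.4,0,0,0])

```text
t: 14.93
ee_pos: [583.7, -146.8, 161.6]
tool_rot: [0.738, 0.675, 0.001, -0.001]
wrist_force: [0.1, 0.2, -6.9]
width: 19.3
```

```bash
python3 plan.py 583.5 -146.7 206 85 1 0.4 2
```

```text
t 14.93 pos [ 583.7 -146.8  161.6] yaw 84.94 tilt 0.19 w 19.3 F [ 0.1  0.2 -6.9] q [ 0.66  0.34 -0.59  1.64  0.19  1.23 -0.06]
left mm [-0.2  0.1 44.4] rot tool deg [ 0.   -0.19 -0.06]
1,0,-0,-0.4,0,-0.05,-0.02
1,0,-0,-0.4,0,0,0
```

Call:
step_arm(rows=[1,0,0,-0.4,0,0,0,1,0,0,-0.3,0,0,0,1,0,0,-0.2,0,0,0,1,0,0,-0.1,0,0,0,1,0,0,0,0,0,0])

```text
t: 15.35
ee_pos: [585.3, -146.9, 193.4]
tool_rot: [0.738, 0.675, 0.003, 0.001]
wrist_force: [-0.0, -0.5, -6.8]
width: 19.4
```

```bash
python3 plan.py 583.5 -146.7 206 85 1 0.4 2
```

```text
t 15.35 pos [ 585.3 -146.9  193.4] yaw 84.94 tilt 0.33 w 19.4 F [-0.  -0.5 -6.8] q [ 0.66  0.31 -0.6   1.6   0.18  1.28 -0.05]
left mm [-1.8  0.2 12.6] rot tool deg [ 0.3  -0.12 -0.06]
1,0,-0.05,-0.4,0.08,-0.03,-0.01
1,0,-0.02,-0.1,-0,0,-0
```

Call:
step_arm(rows=[1,0,0,-0.2,0,0,0,1,0,0,-0.2,0,0,0,1,0,0,-0.1,0,0,0,1,0,0,0,0,0,0,1,0,0,0,0,0,0])

```text
t: 15.77
ee_pos: [584.3, -146.8, 205.7]
tool_rot: [0.738, 0.675, 0.002, 0.0]
wrist_force: [-0.8, -0.0, -6.6]
width: 19.4
```

Call:
step_arm(rows=[1,0,0,0,0,0,0,1,0,0,0,0,0,0,1,0,0,0,0,0,0,1,0,0,0,0,0,0,1,0,0,0,0,0,0])

```text
t: 16.18
ee_pos: [583.9, -146.7, 204.6]
tool_rot: [0.738, 0.675, 0.001, -0.001]
wrist_force: [-1.0, 0.9, -6.9]
width: 19.5
```

```bash
python3 plan.py 583.5 -146.7 206 85 1 0.4 1; python3 - <<'E'
from bench import robot
from h import *
for n,w in(("scene",(190,70,130,160)),("top",(250,150,160,110))):
    s=robot.snapshot(n);x,y,W,H=w
    cv2.imwrite(f"pics/g_{n}.png",cv2.resize(s["img"][y:y+H,x:x+W,::-1],None,fx=3.7,fy=3.7,interpolation=cv2.INTER_CUBIC))
    d=np.array([.0873,.9962]);nn=np.array([d[1],-d[0]]);h=np.array([584,-146.8])
    if n=="scene":
        S=s
        print("corners dz118",[(proj(s,[[*(h+nn*a+d*b),30+118]])[0]).round(1).tolist() for a,b in((45,-120),(45,120),(-45,120))],"tops",proj(s,[[*(h+80*d),116+118],[*(h-80*d),116+118]]).round(1).tolist())
o=robot.get_obs();print(o["ee_pos"],np.abs(o["joint_vel"]).max(),o["moment"],o["width"],o["t"])
E
```

```text
t 16.18 pos [ 583.9 -146.7  204.6] yaw 84.96 tilt 0.19 w 19.5 F [-1.   0.9 -6.9] q [ 0.66  0.3  -0.6   1.59  0.17  1.3  -0.05]
left mm [-0.4 -0.   1.4] rot tool deg [ 0.06 -0.18 -0.04]
1,-0,-0.01,-0.06,0.02,-0.04,-0.01
corners dz118 [[214.9, 152.9], [260.9, 199.2], [285.7, 185.0]] tops [[264.5, 163.1], [232.2, 132.7]]
[ 583.88533846 -146.70223636  204.66891473] 0.0020047844193550384 [-0.04245809 -0.09684598  0.01261513] 19.428956035658867 16.2833
```

View pics/g_scene.png

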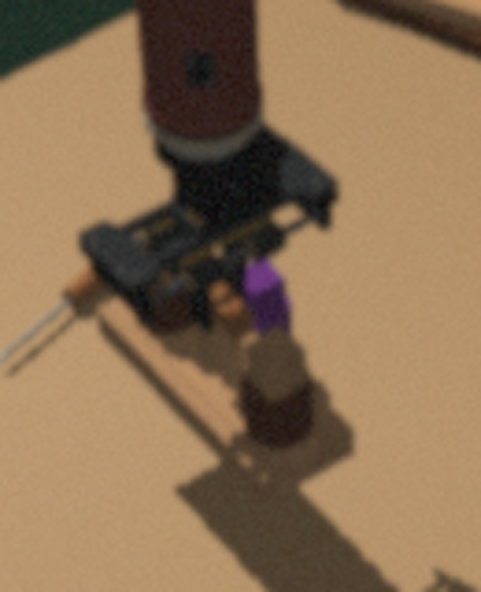

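View pics/g_top.png

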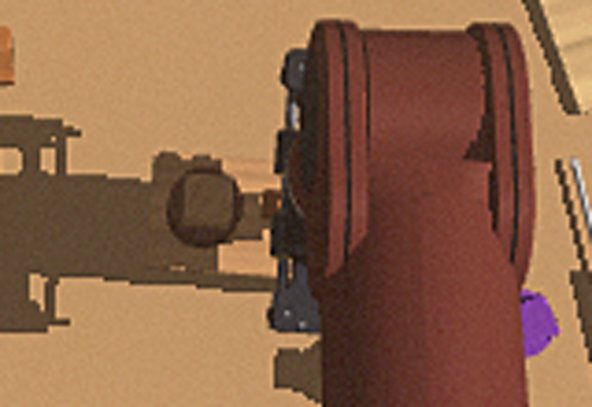

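The corners and drum top agree with the level, 118 mm lift prediction: crop (262,478) predicted against about (262,480) seen, and drum top (276,345) against about (278,347). The arm is still, so I'm handing in.

```bash
python3 - <<'E'
from bench import robot
print(robot.job_done()); o=robot.get_obs(); print(o["t"],o["ee_pos"],o["width"],o["wrist_force"])
E
```

```text
the job is handed in; nothing more can be done
None
the job is handed in; nothing more can be done
```

The square-cored drum is plugged fully home in the empty socket and let go. The caddy now hangs by its bar, about 118 mm off the bench, and I handed the job in at about 16.3 s.

**Drum:** I pushed until it seated (about 47 N) at the expected height. After letting go, both views showed it upright in its socket, and the scene view put its top close to the expected 116 mm.

**Last checks before handing in:**
- **Grip:** the opening was 19.4 mm on the 20 mm bar, at 60 N.
- **Load and stillness:** the arm was still and carried about 6.9 N, which fits the caddy and two drums.
- **Level:** the board's corners and the new drum's top lay within about 2–3 px of where a level caddy should show them.

**What disagreed or could not be checked:**
- **Caddy angle:** readings varied from 5° to 10°. I used 5°, which matched the board outline, and both the plug and the grip went cleanly.
- **Parked drum:** the arm and gripper mostly hid it in the final pictures. I last saw it clearly seated just before the lift.
- **Bystanders:** I noticed no contact with any of them, but I did not measure their positions again at the end.

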